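Box up a figurine in the gift shop

TASK

Stand the yellow cat figurine upright on the floor of the open purple-and-green striped canister, then close the canister with its own purple lid, so that the lid sits flat and fully down. Leave the pink cat standing where it is.

Things in the scene. Friction and masses are not known exactly. Their poses are not given: they have to be found in the camera images.
- canister: Open round gift canister, purple with a dark green band, upright and loose on the counter (0.6 kg). Outside diameter 146 mm, height 90 mm, wall 4 mm (inside diameter 138 mm), floor 5 mm thick. Origin: centre of its underside; z up. Round, so its yaw means nothing.
- yellow_cat_center (a point): Yellow vinyl cat figurine, standing upright, about 72 mm tall, about 80 g; red collar, head on a round body of 40 mm diameter (straight-sided from 3 to 36 mm up) that can be gripped across any direction. The point lies on its upright axis, 35 mm above its underside (half-way up); z up, the face looks along -x.
- lid_knob (a point): Purple round lid of the canister, lying right way up (0.15 kg): disc 160 mm across, 8 mm thick; under it a plug 118 mm across, 10 mm deep; on top a dark green upright round knob, 30 mm across, 38 mm tall. The point is on the knob's axis, 26 mm above the disc's top, 44 mm above the plug's underside; z up. With the lid fully on it is 124 mm above the canister's underside.
- pink_cat_center (a point): Pink cat figurine, shape and size of the yellow one, to be left alone; the point is its centre, 35 mm above its underside. Also on the counter, not listed: a smaller teal lid (124 mm across, wooden knob) near the purple one, not for this canister, and an amber candle jar (60 mm across, 70 mm tall) off to the cats' far side.
Mind the look-alikes: they are no part of the job. What is meant by the part that bears yellow_cat_center is not blue or grey, and is the smaller of those in its own colour.

How it is judged:
By the outcome, as a careful person would: the job done as asked, in the order asked, and still so for the second after the job is handed in, with the robot touching nothing.
It also fails if it takes over 64 s, if anything falls off the work surface, if the arm or the gripper's body presses on something with over 40 N, if the wrist force passes 120 N, or if a joint passes its speed limit or range.

ROBOT

A 6-joint arm with a two-finger parallel gripper is mounted at the origin on the work surface. World frame = base frame: x ahead of the robot, y to its left, z up, the work surface at z = 0. Lengths are in m, angles in rad, forces in N, time in s.
With the tool pointing down it reaches from about 0.275 to 0.875 m from the base axis. Payload 12.5 kg.
Tool frame: the origin (TCP) lies midway between the tips of the shut fingers; the grasp point (between the pads) lies 19 mm behind it; z points along the fingers, y is the line along which they close (so a half turn about z gives the same grasp; the last joint's range is limited). The gripper opens to 85 mm and grips with 20 to 120 N. Pads are 22 mm wide; open, the fingers measure 114 mm over their backs; the gripper's body (76 mm by 85 mm) begins 54 mm behind the grasp point. The pads swing forward as they close: fully open they stand 13 mm farther back than shut.
Start: joints at [1.259, 0.351, 1.652, -0, 1.139, -0.085], TCP at [0.124, 0.536, 0.231] pointing down, gripper open.
Joint ranges: [-2.75, 2.75], [-0.79, 2.1], [0.01, 2.65], [-1.57, 4.71], [0.07, 3.14], [-2.87, 2.87]. Speed limits (rad/s): [2.22, 2.22, 2.79, 3.14, 3.14, 3.14].

INTERFACE

Orientations are given as a rotation vector (axis times angle).
In Python, from workcell import arm gives the robot as it stands.
- The arm moves only by the tool carry_out, never from a script. Its argument "rows" is a list of rows, each an object with "grip": the gripper's target within -1 to 1 (shut at 1, half-way at 0, fully open at -1); "linear": the shift along the world's x, y, z normalised to -1 to 1, where 1 is 0.02 m, a list of three; "roll": the turn about the world's z normalised to -1 to 1, where 1 is 8 degrees. In form: [{"grip": grip, "linear": [dx, dy, dz], "roll": roll}, ...]. A call has 1 to 8 rows; each row shifts and turns the commanded pose from where the row before left it; what a row does not reach is not made up. A row lasts 1/10 s, in which the tool goes at most 50 mm and 8.59 degrees, less where a joint would pass 70% of its speed; a pose out of reach is approached as far as the arm can. A call with a number of a shift or a turn outside -1 to 1 is refused whole. A call with a gripper value outside its range is refused whole. The fingers move at their own pace and stop on an object; "newtons" is the grip in N (left out, the last holds). Time passes only in rows, so rows that do not move let the fingers close. It gives the time, the measured TCP pose, the force, the opening and the grip force at its end, in the units of the state.
- arm.read_state(): the state, without advancing time (a new reading comes with each control period).
- arm.capture(name): name is "scene" or "top" or "wrist"; returns the picture (384x512x3 uint8, red, green, blue); there is no depth.
- arm.camera_info(name): a dict with "fovy" (degrees; the focal length in pixels is half the picture's height over the tangent of half this angle, whatever the lens; pixels are square), "cx", "cy" (the principal point, pixels), "R" (3x3) and "t" (3): a world point X has camera coordinates R X + t; the wrist camera has in their place "T_tool_cam" (4x4, takes a point from camera to tool coordinates, whose origin is the TCP and whose axes are the flange's). Camera axes: x right, y down, z forward; pixel columns grow to the right and rows downward; lengths in m; the calibration is good to about 2 mm. A picture is of the moment at which its call begins: read the wrist's pose just before it. camera_info takes no time and is no camera call.
- arm.close_job(): hands the job in; it is judged then, once.
The state is a dict: "t": time; "joint_pos": joint angles; "dq": joint speeds; "tau": joint torques, N m; "eef_pos": TCP position; "ee_rot": TCP orientation; "ft_force": force on the tool from outside, world axes, zero at the start; "wrist_torque": the same for the moment, N m; "grip_width": finger opening in m; "grasp_force": force on a finger pad.
Only numpy, scipy, OpenCV 4.12 (cv2) and the standard library are available. Lean on these libraries where they do the work, as an engineer would, in place of code of your own. Each camera call takes 0.05 s, during which the arm holds its last target. There are 200 camera calls.

## Working session

There is one attempt and no reset: what is moved stays moved. The work goes in short steps, Python scripts to look and compute and a tool call to move; the robot and the scene stay as the last step left them, time stands still between calls to the robot, and variables do not carry over. Pictures are saved under pics/ and viewed, at most 13 in all, crops included, and the job is handed in when it is done.

Besides the shell and the picture viewer there is one more tool, called after "Request:" as name(argument=value, ...), one argument or row to a line, values as JSON. carry_out: Moves the arm, as the interface text tells. Scaled input: -1 to 1 covers 0.02 m each way for a shift and 8 degrees each way for a turn. Its arguments: {"type":"object","properties":{"rows":{"type":"array","items":{"type":"object","properties":{"grip":{"type":"number"},"linear":{"type":"array","items":{"type":"number","minimum":-1,"maximum":1}},"roll":{"type":"number","minimum":-1,"maximum":1}}}},"newtons":{"type":"number"}},"required":["rows"]}

```bash
mkdir -p pics
cat > h.py <<'E'
import numpy as np, cv2
from workcell import arm
from scipy.spatial.transform import Rotation as Ro
def cam(n):
    i=arm.camera_info(n); f=192/np.tan(np.radians(i["fovy"])/2)
    if "R" in i: R=np.array(i["R"]);t=np.array(i["t"])
    else:
        s=arm.read_state(); T=np.eye(4); T[:3,:3]=Ro.from_rotvec(s["ee_rot"]).as_matrix(); T[:3,3]=s["eef_pos"]
        M=np.linalg.inv(T@np.array(i["T_tool_cam"])); R=M[:3,:3]; t=M[:3,3]
    return f,i["cx"],i["cy"],R,t
def ray(n,u,v,z):
    f,cx,cy,R,t=cam(n); c=-R.T@t; d=R.T@np.array([(u-cx)/f,(v-cy)/f,1]); return c+d*(z-c[2])/d[2]
def proj(n,X):
    f,cx,cy,R,t=cam(n); p=R@np.array(X)+t; return f*p[0]/p[2]+cx, f*p[1]/p[2]+cy
def shot(n,name,crop=None,k=1.5):
    im=arm.capture(n)[:,:,::-1]
    if crop: u0,v0,u1,v1=crop; im=im[v0:v1,u0:u1]
    cv2.imwrite(f"pics/{name}.png",cv2.resize(im,None,fx=k,fy=k,interpolation=cv2.INTER_CUBIC))
E
python3 - <<'E'
from h import *
shot("scene","s1"); shot("top","t1")
for n in("scene","top"): print(arm.camera_info(n))
print(arm.camera_info("wrist")); print(arm.read_state())
E
```

```text
{'fovy': 54.22280537896963, 'cx': 263.6374566723405, 'cy': 195.3566828716348, 'R': array([[ 7.66513330e-01,  6.42228332e-01, -2.91622417e-04],
       [ 3.66457193e-01, -4.37747355e-01, -8.21027636e-01],
       [-5.27414866e-01,  6.29221760e-01, -5.70888374e-01]]), 't': array([-0.3427131 , -0.13771962,  1.24867248])}
{'fovy': 48.898054953522816, 'cx': 258.3552881171151, 'cy': 191.26266808464814, 'R': array([[ 0.02170832, -0.99975795, -0.00357535],
       [-0.99732149, -0.02140529, -0.06994044],
       [ 0.06984698,  0.00508406, -0.99754476]]), 't': array([-0.03957489,  0.48963486,  1.11798242])}
{'fovy': 65.62456618926159, 'cx': 247.36151132880667, 'cy': 192.38173760318327, 'T_tool_cam': array([[-9.42174616e-04, -9.53217330e-01, -3.02284358e-01,
         7.81497434e-02],
       [ 9.99998404e-01, -4.39291921e-04, -1.73158956e-03,
        -4.75669738e-04],
       [ 1.51779011e-03, -3.02285507e-01,  9.53216223e-01,
        -1.42529910e-01],
       [ 0.00000000e+00,  0.00000000e+00,  0.00000000e+00,
         1.00000000e+00]])}
{'t': 0.1, 'joint_pos': array([ 1.25943590e+00,  3.51222166e-01,  1.65235287e+00, -4.61152953e-05,
        1.13910646e+00, -8.46012959e-02]), 'dq': array([ 1.42167294e-03, -7.91629670e-04, -1.60049859e-03,  7.16280312e-04,
       -1.94597865e-03, -1.10725265e-06]), 'tau': array([ 1.85211749e-03, -5.06835043e+01, -2.91875786e+01,  1.19848801e-05,
        2.66048482e-03, -1.32704054e-05]), 'eef_pos': array([0.12354629, 0.53563799, 0.2307932 ]), 'ee_rot': array([-3.55379984e-01, -3.12125279e+00,  1.68977115e-03]), 'ft_force': array([ 0.42416654, -0.33696903,  0.84403506]), 'wrist_torque': array([-0.05463752,  0.09239287, -0.01042075]), 'grasp_force': 0.0, 'grip_width': 0.08561016060147071}
```

View pics/s1.png

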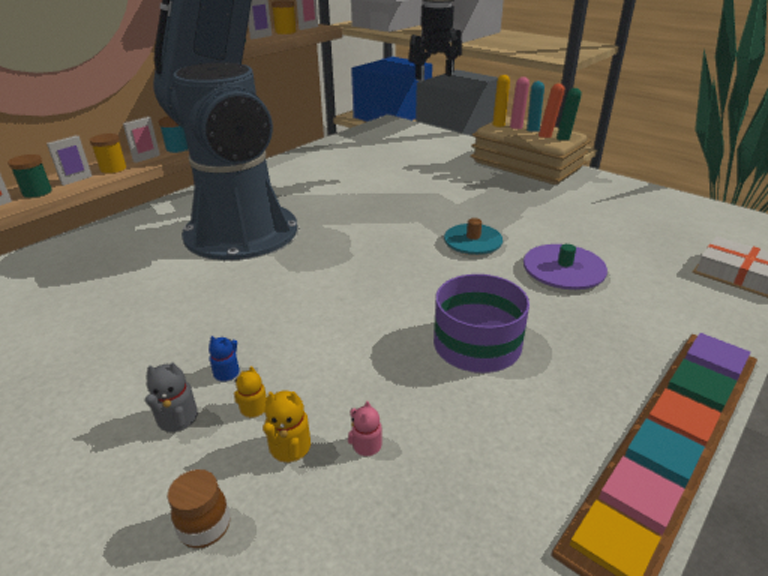

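View pics/t1.png

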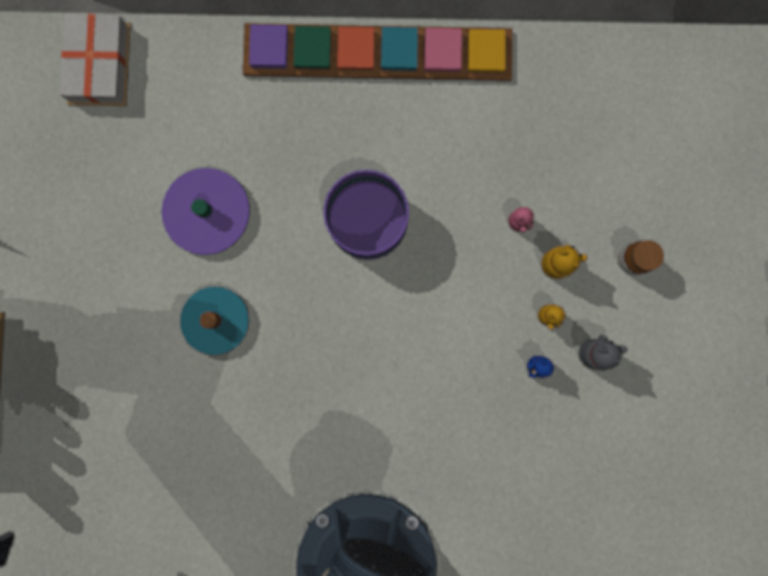

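Scene picture: the candidates are the small yellow cat (250,392), the big yellow cat (287,425), a grey one (170,397), a blue one (224,358) and the pink one (366,430). The target is the small yellow cat: it is neither blue nor grey, and it is the smaller of the two yellow ones. In the top picture it is at (551,315). The canister is at (366,214), the purple lid's knob at (201,207), and the teal lid at (214,320).

Run:
```python
from h import *
np.set_printoptions(precision=4,suppress=True)
shot("scene","c1",(90,210,270,310),4)
for k,u,v,z in [("yel",551,314,.06),("big",563,261,.08),("pink",521,219,.06),("blue",540,366,.06),("grey",601,352,.08),("amber",644,256,.07),("can",366,214,.09),("knob",201,207,.056),("liddisc",206,211,.018),("teal",210,320,.05)]:
    print(k,ray("top",u/1.5,v/1.5,z))
for k,u,v,z in [("yel",250,385,.055),("knob",567,249,.056),("pink",366,420,.055),("big",286,412,.075)]: print(k,ray("scene",u/1.5,v/1.5,z))
```

```text
yel [ 0.4467 -0.3109  0.06  ]
big [ 0.5364 -0.3258  0.08  ]
pink [ 0.6104 -0.2583  0.06  ]
blue [ 0.3576 -0.2924  0.06  ]
grey [ 0.3842 -0.3898  0.08  ]
amber [ 0.5491 -0.467   0.07  ]
can [0.608  0.0097 0.09  ]
knob [0.6206 0.2997 0.056 ]
liddisc [0.6207 0.302  0.018 ]
teal [0.4239 0.2776 0.05  ]
yel [ 0.4574 -0.3234  0.055 ]
knob [0.6259 0.2962 0.056 ]
pink [ 0.6225 -0.268   0.055 ]
big [ 0.5495 -0.3357  0.075 ]
```

View pics/c1.png

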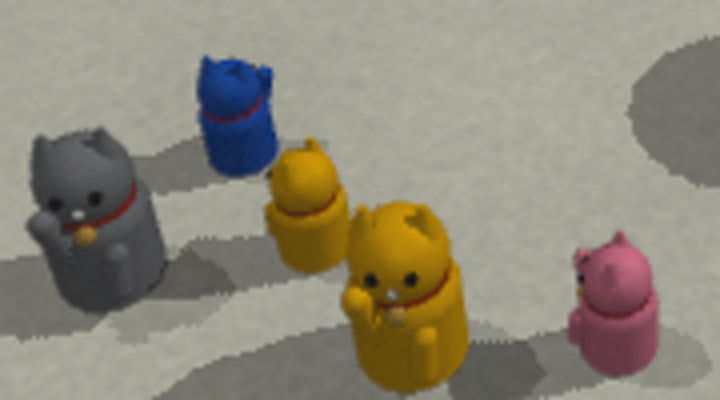

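The crop confirms it. The small plain yellow cat, at crop (310,210), stands between the blue one and the big yellow one. I'll move above it and look with the wrist camera.

Request:
carry_out(
  rows=[
    {"grip": -1, "linear": [1, -1, 0], "roll": 0},
    {"grip": -1, "linear": [1, -1, 0], "roll": 0},
    {"grip": -1, "linear": [1, -1, 0], "roll": 0},
    {"grip": -1, "linear": [1, -1, 0], "roll": 0},
    {"grip": -1, "linear": [1, -1, 0], "roll": 0},
    {"grip": -1, "linear": [1, -1, 0], "roll": 0},
    {"grip": -1, "linear": [1, -1, 0], "roll": 0},
    {"grip": -1, "linear": [1, -1, 0], "roll": 0},
  ],
  newtons=25,
)

```text
t: 0.95
eef_pos: [0.2843, 0.3749, 0.2312]
ee_rot: [-0.355, -3.121, 0.0]
ft_force: [-0.1, 0.9, -0.3]
grip_width: 0.0853
grasp_force: 0.0
```

Request:
carry_out(
  rows=[
    {"grip": -1, "linear": [1, -1, 0], "roll": 0},
    {"grip": -1, "linear": [1, -1, 0], "roll": 0},
    {"grip": -1, "linear": [1, -1, 0], "roll": 0},
    {"grip": -1, "linear": [1, -1, 0], "roll": 0},
    {"grip": -1, "linear": [1, -1, 0], "roll": 0},
    {"grip": -1, "linear": [1, -1, 0], "roll": 0},
    {"grip": -1, "linear": [1, -1, 0], "roll": 0},
    {"grip": -1, "linear": [1, -1, 0], "roll": 0},
  ],
)

```text
t: 1.75
eef_pos: [0.4443, 0.2149, 0.2311]
ee_rot: [-0.355, -3.121, 0.0]
ft_force: [0.4, 0.3, 0.2]
grip_width: 0.0855
grasp_force: 0.0
```

Request:
carry_out(
  rows=[
    {"grip": -1, "linear": [0, -1, 0], "roll": 0},
    {"grip": -1, "linear": [0, -1, 0], "roll": 0},
    {"grip": -1, "linear": [0, -1, 0], "roll": 0},
    {"grip": -1, "linear": [0, -1, 0], "roll": 0},
    {"grip": -1, "linear": [0, -1, 0], "roll": 0},
    {"grip": -1, "linear": [0, -1, 0], "roll": 0},
    {"grip": -1, "linear": [0, -1, 0], "roll": 0},
    {"grip": -1, "linear": [0, -1, 0], "roll": 0},
  ],
)

```text
t: 2.55
eef_pos: [0.4434, 0.0551, 0.2312]
ee_rot: [-0.355, -3.121, 0.0]
ft_force: [-0.1, -0.1, -0.5]
grip_width: 0.0853
grasp_force: 0.0
```

Request:
carry_out(
  rows=[
    {"grip": -1, "linear": [0, -1, 0], "roll": 0},
    {"grip": -1, "linear": [0, -1, 0], "roll": 0},
    {"grip": -1, "linear": [0, -1, 0], "roll": 0},
    {"grip": -1, "linear": [0, -1, 0], "roll": 0},
    {"grip": -1, "linear": [0, -1, 0], "roll": 0},
    {"grip": -1, "linear": [0, -1, 0], "roll": 0},
    {"grip": -1, "linear": [0, -1, 0], "roll": 0},
    {"grip": -1, "linear": [0, -1, 0], "roll": 0},
  ],
)

```text
t: 3.35
eef_pos: [0.4435, -0.1049, 0.2312]
ee_rot: [-0.355, -3.121, -0.0]
ft_force: [0.5, 0.0, 0.6]
grip_width: 0.0851
grasp_force: 0.0
```

Request:
carry_out(
  rows=[
    {"grip": -1, "linear": [0, -1, 0], "roll": 0},
    {"grip": -1, "linear": [0, -1, 0], "roll": 0},
    {"grip": -1, "linear": [0, -1, 0], "roll": 0},
    {"grip": -1, "linear": [0, -1, 0], "roll": 0},
    {"grip": -1, "linear": [0, -1, 0], "roll": 0},
    {"grip": -1, "linear": [0, -1, 0], "roll": 0},
    {"grip": -1, "linear": [0, -1, 0], "roll": 0},
    {"grip": -1, "linear": [0, -1, 0], "roll": 0},
  ],
)

```text
t: 4.15
eef_pos: [0.4435, -0.2649, 0.2311]
ee_rot: [-0.356, -3.121, -0.0]
ft_force: [0.5, -0.8, 0.7]
grip_width: 0.0855
grasp_force: 0.0
```

Request:
carry_out(
  rows=[
    {"grip": -1, "linear": [0, -1, 0], "roll": 0},
    {"grip": -1, "linear": [0, -1, 0], "roll": 0},
    {"grip": -1, "linear": [0, -0.5, 0], "roll": 0},
    {"grip": -1, "linear": [0, 0, -1], "roll": 0},
    {"grip": -1, "linear": [0, 0, -1], "roll": 0},
    {"grip": -1, "linear": [0, 0, -1], "roll": 0},
    {"grip": -1, "linear": [0, 0, 0], "roll": 0},
  ],
)

```text
t: 4.85
eef_pos: [0.4427, -0.3132, 0.169]
ee_rot: [-0.355, -3.118, -0.004]
ft_force: [-0.0, -0.9, 0.5]
grip_width: 0.0855
grasp_force: 0.0
```

Run:
```python
from h import *
shot("wrist","w1")
print(proj("wrist",[.447,-.311,.06]))
print(arm.read_state()["eef_pos"],arm.read_state()["t"],arm.read_state()["ee_rot"])
```

```text
(np.float64(252.12856557031802), np.float64(193.5329516915292))
[ 0.44330511 -0.31367687  0.17064855] 4.9 [-3.55062517e-01 -3.11959717e+00 -2.02435971e-03]
```

View pics/w1.png

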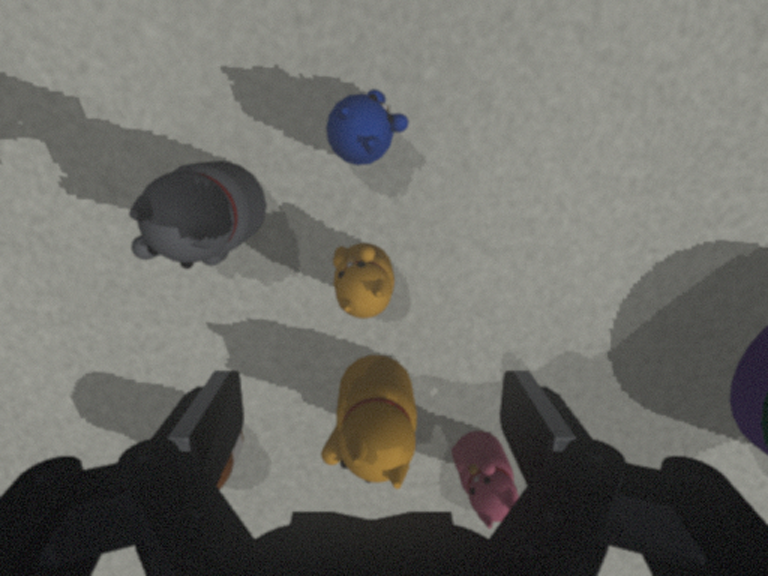

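The wrist picture shows the yellow target at (362,287), clear of the grey cat (205,215), the blue one (360,128) and the big yellow one (378,420).

Run:
```python
from h import *
for z in(.045,.055): print(ray("wrist",362/1.5,285/1.5,z))
print("big",ray("wrist",378/1.5,380/1.5,.04),"blue",ray("wrist",360/1.5,130/1.5,.055),"grey",ray("wrist",240/1.5,205/1.5,.03))
print("tcp ground",proj("wrist",[.4433,-.3137,0.05]),"tip",proj("wrist",[.4433,-.3137,.1706]))
```

```text
[ 0.4460172  -0.32098002  0.045     ]
[ 0.44308324 -0.32007857  0.055     ]
big [ 0.5162375  -0.32651795  0.04      ] blue [ 0.35683441 -0.30066951  0.055     ] grey [ 0.38201581 -0.38481867  0.03      ]
tcp ground (np.float64(248.2250313266908), np.float64(187.13956731830916)) tip (np.float64(248.74725181674478), np.float64(250.9823112586998))
```

Request:
carry_out(
  rows=[
    {"grip": -1, "linear": [0.2, -0.3, -0.8], "roll": 0},
    {"grip": -1, "linear": [0, 0, -1], "roll": 0},
    {"grip": -1, "linear": [0, 0, -1], "roll": 0},
    {"grip": -1, "linear": [0, 0, -1], "roll": 0},
    {"grip": -1, "linear": [0, 0, -1], "roll": 0},
    {"grip": -1, "linear": [0, 0, -1], "roll": 0},
    {"grip": -1, "linear": [0, 0, -1], "roll": 0},
    {"grip": -1, "linear": [0, 0, -1], "roll": 0},
  ],
)

```text
t: 5.7
eef_pos: [0.4485, -0.3207, 0.0159]
ee_rot: [0.355, 3.12, -0.002]
ft_force: [0.3, -0.3, 0.3]
grip_width: 0.0857
grasp_force: 0.0
```

Request:
carry_out(
  rows=[
    {"grip": -1, "linear": [0, 0, -0.2], "roll": 0},
    {"grip": 1, "linear": [0, 0, 0], "roll": 0},
    {"grip": 1, "linear": [0, 0, 0], "roll": 0},
    {"grip": 1, "linear": [0, 0, 0], "roll": 0},
    {"grip": 1, "linear": [0, 0, 0], "roll": 0},
    {"grip": 1, "linear": [0, 0, 0], "roll": 0},
    {"grip": 1, "linear": [0, 0, 0], "roll": 0},
    {"grip": 1, "linear": [0, 0, 0], "roll": 0},
  ],
  newtons=25,
)

```text
t: 6.5
eef_pos: [0.4482, -0.3205, 0.0125]
ee_rot: [0.355, 3.12, -0.002]
ft_force: [-0.8, 1.5, 6.5]
grip_width: 0.039
grasp_force: 24.5
```

Gripped at 39 mm. Lift and carry it to above the canister.

Request:
carry_out(
  rows=[
    {"grip": 1, "linear": [0, 0, 0.5], "roll": 0},
    {"grip": 1, "linear": [0, 0, 1], "roll": 0},
    {"grip": 1, "linear": [0, 0, 1], "roll": 0},
    {"grip": 1, "linear": [0, 0, 1], "roll": 0},
    {"grip": 1, "linear": [0, 0, 1], "roll": 0},
    {"grip": 1, "linear": [0, 0, 1], "roll": 0},
    {"grip": 1, "linear": [0, 0, 1], "roll": 0},
    {"grip": 1, "linear": [0, 0.5, 0.5], "roll": 0},
  ],
)

```text
t: 7.3
eef_pos: [0.4481, -0.3108, 0.1537]
ee_rot: [0.356, 3.119, -0.003]
ft_force: [0.2, -0.4, -1.0]
grip_width: 0.039
grasp_force: 25.6
```

Request:
carry_out(
  rows=[
    {"grip": 1, "linear": [0.5, 1, 0], "roll": 0},
    {"grip": 1, "linear": [0.5, 1, 0], "roll": 0},
    {"grip": 1, "linear": [0.5, 1, 0], "roll": 0},
    {"grip": 1, "linear": [0.5, 1, 0], "roll": 0},
    {"grip": 1, "linear": [0.5, 1, 0], "roll": 0},
    {"grip": 1, "linear": [0.5, 1, 0], "roll": 0},
    {"grip": 1, "linear": [0.5, 1, 0], "roll": 0},
    {"grip": 1, "linear": [0.5, 1, 0], "roll": 0},
  ],
)

```text
t: 8.1
eef_pos: [0.5275, -0.1485, 0.1514]
ee_rot: [-0.355, -3.121, -0.0]
ft_force: [-0.3, -0.9, -1.0]
grip_width: 0.0389
grasp_force: 25.6
```

Request:
carry_out(
  rows=[
    {"grip": 1, "linear": [0.5, 1, 0], "roll": 0},
    {"grip": 1, "linear": [0.5, 1, 0], "roll": 0},
    {"grip": 1, "linear": [0.5, 1, 0], "roll": 0},
    {"grip": 1, "linear": [0.5, 1, 0], "roll": 0},
    {"grip": 1, "linear": [0.5, 1, 0], "roll": 0},
    {"grip": 1, "linear": [0.5, 1, 0], "roll": 0},
    {"grip": 1, "linear": [0.5, 1, 0], "roll": 0},
    {"grip": 1, "linear": [0.5, 1, 0], "roll": 0},
  ],
)

```text
t: 8.9
eef_pos: [0.6073, 0.0114, 0.1514]
ee_rot: [-0.355, -3.121, -0.0]
ft_force: [0.8, 0.1, -1.1]
grip_width: 0.0393
grasp_force: 25.6
```

Request:
carry_out(
  rows=[
    {"grip": 1, "linear": [0, 0, 0], "roll": 0},
    {"grip": 1, "linear": [0, 0, 0], "roll": 0},
  ],
)

```text
t: 9.1
eef_pos: [0.607, 0.0104, 0.1512]
ee_rot: [-0.354, -3.121, 0.0]
ft_force: [-0.0, -0.0, -1.8]
grip_width: 0.0392
grasp_force: 25.6
```

Run:
```python
from h import *
shot("wrist","w2"); shot("scene","s2")
a=cv2.imread("pics/w2.png");b=cv2.imread("pics/s2.png")
cv2.imwrite("pics/m2.png",np.hstack([cv2.resize(a,(400,300)),cv2.resize(b[200:500,200:600],(400,300))]))
f,cx,cy,R,t=cam("wrist");print(-R.T@t)
for a in(0,90,180,270): print(proj("wrist",[.608+.073*np.cos(np.radians(a)),.01+.073*np.sin(np.radians(a)),.09]))
print(arm.read_state()["eef_pos"],arm.read_state()["t"],arm.read_state()["ee_rot"])
```

```text
[0.53089004 0.02669106 0.29382525]
(np.float64(269.77495614564083), np.float64(293.69258963219676))
(np.float64(348.90085729882026), np.float64(189.5894778998211))
(np.float64(224.69176675160816), np.float64(110.4686958791709))
(np.float64(154.53875331943252), np.float64(231.5931359490463))
[0.60706001 0.00954516 0.15125388] 9.2 [-3.55881333e-01 -3.12081876e+00  2.62065221e-04]
```

View pics/w2.png

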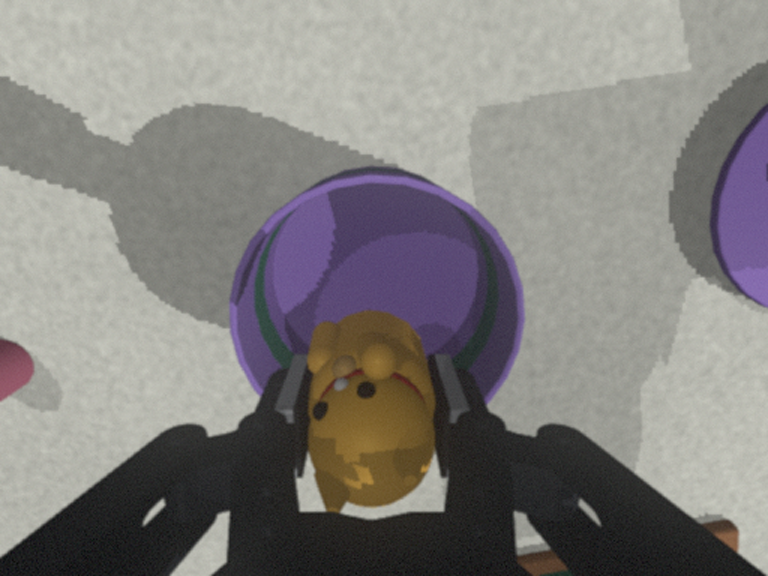

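View pics/s2.png

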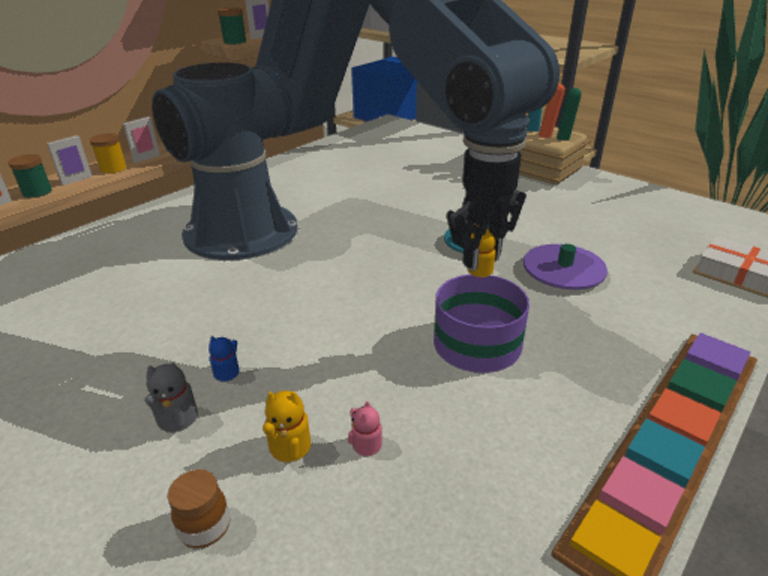

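The cat is held upright, at (370,400) in the wrist picture. The canister rim's extremes there are left (231,308), right (523,308) and top (377,174).

Run:
```python
from h import *
from scipy.optimize import least_squares
P=[(231,308),(523,308),(377,174),(262,225),(490,225)]
Q=np.array([ray("wrist",u/1.5,v/1.5,.09)[:2] for u,v in P])
r=least_squares(lambda c:np.hypot(*(Q-c[:2]).T)-.073,[.608,.01]);print(r.x,r.fun)
```

```text
[0.61407227 0.00974338] [-0.00158254 -0.00117953  0.00054062  0.00018131 -0.00037616]
```

Request:
carry_out(
  rows=[
    {"grip": 1, "linear": [0.25, 0, -0.5], "roll": 0},
    {"grip": 1, "linear": [0, 0, -1], "roll": 0},
    {"grip": 1, "linear": [0, 0, -1], "roll": 0},
    {"grip": 1, "linear": [0, 0, -1], "roll": 0},
    {"grip": 1, "linear": [0, 0, -1], "roll": 0},
    {"grip": 1, "linear": [0, 0, -1], "roll": 0},
    {"grip": 1, "linear": [0, 0, -0.8], "roll": 0},
    {"grip": 1, "linear": [0, 0, -0.2], "roll": 0},
  ],
)

```text
t: 10.0
eef_pos: [0.6116, 0.0096, 0.0191]
ee_rot: [-0.356, -3.118, 0.0]
ft_force: [0.4, -0.2, 0.4]
grip_width: 0.0389
grasp_force: 25.6
```

Request:
carry_out(
  rows=[
    {"grip": 1, "linear": [0, 0, -0.1], "roll": 0},
    {"grip": 1, "linear": [0, 0, 0], "roll": 0},
  ],
)

```text
t: 10.2
eef_pos: [0.613, 0.0098, 0.0197]
ee_rot: [0.356, 3.121, 0.0]
ft_force: [-1.1, -0.2, -1.0]
grip_width: 0.0389
grasp_force: 25.6
```

Request:
carry_out(
  rows=[
    {"grip": 1, "linear": [0, 0, -0.1], "roll": 0},
    {"grip": 1, "linear": [0, 0, 0], "roll": 0},
  ],
)

```text
t: 10.4
eef_pos: [0.6129, 0.0099, 0.0177]
ee_rot: [0.355, 3.121, 0.0]
ft_force: [-0.0, -0.3, -0.8]
grip_width: 0.0391
grasp_force: 25.6
```

Request:
carry_out(
  rows=[
    {"grip": 1, "linear": [0, 0, -0.05], "roll": 0},
    {"grip": 1, "linear": [0, 0, 0], "roll": 0},
  ],
)

```text
t: 10.6
eef_pos: [0.613, 0.0099, 0.0176]
ee_rot: [0.355, 3.121, -0.0]
ft_force: [-3.4, 0.5, 10.6]
grip_width: 0.0392
grasp_force: 26.5
```

Contact with the floor. Release it gently and rise.

Request:
carry_out(
  rows=[
    {"grip": -0.1, "linear": [0, 0, 0], "roll": 0},
    {"grip": -0.4, "linear": [0, 0, 0], "roll": 0},
    {"grip": -0.4, "linear": [0, 0, 0], "roll": 0},
    {"grip": -0.4, "linear": [0, 0, 0], "roll": 0},
    {"grip": -0.4, "linear": [0, 0, 0.3], "roll": 0},
    {"grip": -0.4, "linear": [0, 0, 0.7], "roll": 0},
    {"grip": -0.4, "linear": [0, 0, 1], "roll": 0},
    {"grip": -0.4, "linear": [0, 0, 1], "roll": 0},
  ],
)

```text
t: 11.4
eef_pos: [0.6128, 0.0099, 0.078]
ee_rot: [0.356, 3.121, 0.0]
ft_force: [-0.2, -0.1, 0.1]
grip_width: 0.06
grasp_force: 0.0
```

Request:
carry_out(
  rows=[
    {"grip": -0.4, "linear": [0, 0, 1], "roll": 0},
    {"grip": -0.4, "linear": [0, 0, 1], "roll": 0},
    {"grip": -0.4, "linear": [0, 0, 1], "roll": 0},
    {"grip": -0.4, "linear": [0, 0, 1], "roll": 0},
    {"grip": -0.4, "linear": [0, 0, 1], "roll": 0},
    {"grip": -1, "linear": [0, 1, 0.5], "roll": 0},
    {"grip": -1, "linear": [0, 1, 0], "roll": 0},
    {"grip": -1, "linear": [0, 1, 0], "roll": 0},
  ],
)

```text
t: 12.2
eef_pos: [0.6128, 0.0705, 0.1881]
ee_rot: [0.356, 3.119, 0.001]
ft_force: [0.1, 0.0, 0.1]
grip_width: 0.085
grasp_force: 0.0
```

Request:
carry_out(
  rows=[
    {"grip": -1, "linear": [0, 1, 0], "roll": 0},
    {"grip": -1, "linear": [0, 1, 0], "roll": 0},
    {"grip": -1, "linear": [0, 1, 0], "roll": 0},
    {"grip": -1, "linear": [0, 1, 0], "roll": 0},
    {"grip": -1, "linear": [0, 1, 0], "roll": 0},
    {"grip": -1, "linear": [0, 1, 0], "roll": 0},
    {"grip": -1, "linear": [0, 1, 0], "roll": 0},
    {"grip": -1, "linear": [0, 1, 0], "roll": 0},
  ],
)

```text
t: 13.0
eef_pos: [0.6126, 0.2309, 0.1875]
ee_rot: [0.356, 3.12, 0.001]
ft_force: [0.1, 0.1, -0.4]
grip_width: 0.0854
grasp_force: 0.0
```

Request:
carry_out(
  rows=[
    {"grip": -1, "linear": [0, 1, 0], "roll": 0},
    {"grip": -1, "linear": [0, 1, 0], "roll": 0},
    {"grip": -1, "linear": [0, 1, 0], "roll": 0},
    {"grip": -1, "linear": [0, 0, 0], "roll": 0},
    {"grip": -1, "linear": [0, 0, 0], "roll": 0},
  ],
)

```text
t: 13.5
eef_pos: [0.6125, 0.2904, 0.1861]
ee_rot: [-0.354, -3.121, 0.001]
ft_force: [0.2, -0.6, -0.2]
grip_width: 0.0854
grasp_force: 0.0
```

Run:
```python
from h import *
shot("wrist","w3"); shot("top","t3"); shot("scene","s3")
a=cv2.imread("pics/w3.png");b=cv2.imread("pics/s3.png");c=cv2.imread("pics/t3.png")
m=np.hstack([cv2.resize(b[250:400,400:620],(440,300)),cv2.resize(c[140:280,150:430],(360,300))])
cv2.imwrite("pics/m3.png",m)
print(proj("wrist",[.6206,.2997,.056]),arm.read_state()["eef_pos"])
```

```text
(np.float64(260.8265908511488), np.float64(189.360562521859)) [0.61274742 0.28930648 0.18625045]
```

View pics/m3.png

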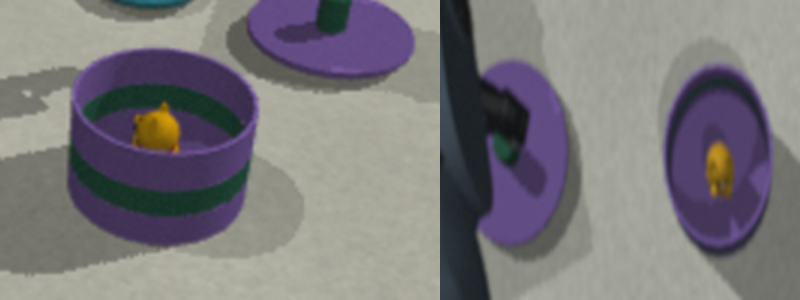

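View pics/w3.png

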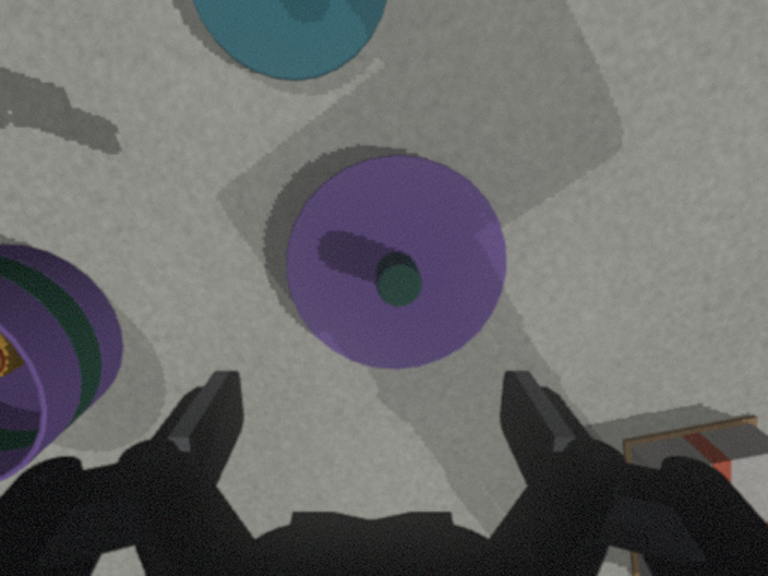

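The cat stands upright inside the canister. In the wrist picture the knob top is at (400,285), and the lid disc spans 287–506 × 155–370.

Run:
```python
from h import *
print(ray("wrist",400/1.5,285/1.5,.056),ray("wrist",397/1.5,262/1.5,.018), cam("wrist")[3].T@-cam("wrist")[4])
# canister centre from top view rim: threshold check by eye
f=cv2.imread("pics/t3.png")[130:300,300:450]
cv2.imwrite("pics/can3.png",cv2.resize(f,None,fx=4,fy=4))
```

```text
[0.62249048 0.30501568 0.056     ] [0.61711138 0.30629086 0.018     ] [0.53653033 0.30649453 0.32879156]
```

View pics/can3.png

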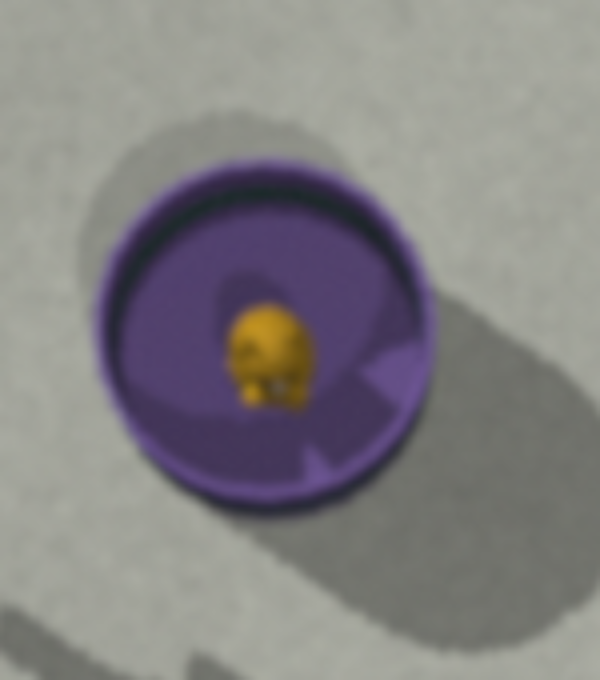

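The canister centre is about (0.612, 0.010) and the knob about (0.620, 0.304). Now grip the knob.

Request:
carry_out(
  rows=[
    {"grip": -1, "linear": [0.4, 0.7, -0.5], "roll": 0},
    {"grip": -1, "linear": [0, 0, -1], "roll": 0},
    {"grip": -1, "linear": [0, 0, -1], "roll": 0},
    {"grip": -1, "linear": [0, 0, -1], "roll": 0},
    {"grip": -1, "linear": [0, 0, -1], "roll": 0},
    {"grip": -1, "linear": [0, 0, -1], "roll": 0},
    {"grip": -1, "linear": [0, 0, -1], "roll": 0},
    {"grip": -1, "linear": [0, 0, -1], "roll": 0},
  ],
)

```text
t: 14.45
eef_pos: [0.6209, 0.3032, 0.0357]
ee_rot: [0.357, 3.121, 0.0]
ft_force: [-0.4, -1.0, 0.6]
grip_width: 0.0854
grasp_force: 0.0
```

Request:
carry_out(
  rows=[
    {"grip": -1, "linear": [0, 0, -0.5], "roll": 0},
    {"grip": 1, "linear": [0, 0, 0], "roll": 0},
    {"grip": 1, "linear": [0, 0, 0], "roll": 0},
    {"grip": 1, "linear": [0, 0, 0], "roll": 0},
    {"grip": 1, "linear": [0, 0, 0], "roll": 0},
    {"grip": 1, "linear": [0, 0, 0], "roll": 0},
    {"grip": 1, "linear": [0, 0, 0], "roll": 0},
    {"grip": 1, "linear": [0, 0, 0], "roll": 0},
  ],
  newtons=40,
)

```text
t: 15.25
eef_pos: [0.6213, 0.3042, 0.0276]
ee_rot: [0.355, 3.12, 0.001]
ft_force: [-1.1, -0.0, 6.4]
grip_width: 0.029
grasp_force: 39.5
```

Request:
carry_out(
  rows=[
    {"grip": 1, "linear": [0, 0, 0.5], "roll": 0},
    {"grip": 1, "linear": [0, 0, 1], "roll": 0},
    {"grip": 1, "linear": [0, 0, 1], "roll": 0},
    {"grip": 1, "linear": [0, 0, 1], "roll": 0},
    {"grip": 1, "linear": [0, 0, 1], "roll": 0},
    {"grip": 1, "linear": [0, 0, 1], "roll": 0},
    {"grip": 1, "linear": [0, 0, 1], "roll": 0},
    {"grip": 1, "linear": [0, -0.7, 0.5], "roll": 0},
  ],
)

```text
t: 16.05
eef_pos: [0.6209, 0.2908, 0.1685]
ee_rot: [0.353, 3.12, 0.002]
ft_force: [0.8, 0.5, -0.9]
grip_width: 0.029
grasp_force: 39.7
```

Request:
carry_out(
  rows=[
    {"grip": 1, "linear": [0, -1, 0], "roll": 0},
    {"grip": 1, "linear": [0, -1, 0], "roll": 0},
    {"grip": 1, "linear": [0, -1, 0], "roll": 0},
    {"grip": 1, "linear": [0, -1, 0], "roll": 0},
    {"grip": 1, "linear": [0, -1, 0], "roll": 0},
    {"grip": 1, "linear": [0, -1, 0], "roll": 0},
    {"grip": 1, "linear": [0, -1, 0], "roll": 0},
  ],
)

```text
t: 16.75
eef_pos: [0.6205, 0.148, 0.166]
ee_rot: [-0.356, -3.121, 0.0]
ft_force: [0.2, 0.8, -1.7]
grip_width: 0.0288
grasp_force: 39.7
```

Request:
carry_out(
  rows=[
    {"grip": 1, "linear": [0, -1, 0], "roll": 0},
    {"grip": 1, "linear": [0, -1, 0], "roll": 0},
    {"grip": 1, "linear": [0, -1, 0], "roll": 0},
    {"grip": 1, "linear": [0, -1, 0], "roll": 0},
    {"grip": 1, "linear": [-0.2, -1, 0], "roll": 0},
    {"grip": 1, "linear": [-0.2, -1, 0], "roll": 0},
    {"grip": 1, "linear": [0, -1, 0], "roll": 0},
  ],
)

```text
t: 17.45
eef_pos: [0.6119, 0.0081, 0.1661]
ee_rot: [-0.356, -3.121, 0.0]
ft_force: [0.8, -0.2, -1.5]
grip_width: 0.0287
grasp_force: 39.7
```

Request:
carry_out(
  rows=[
    {"grip": 1, "linear": [0, 0, -1], "roll": 0},
    {"grip": 1, "linear": [0, 0, -0.5], "roll": 0},
    {"grip": 1, "linear": [0, 0, 0], "roll": 0},
    {"grip": 1, "linear": [0, 0, 0], "roll": 0},
  ],
)

```text
t: 17.85
eef_pos: [0.6126, 0.0099, 0.1364]
ee_rot: [-0.355, -3.121, -0.0]
ft_force: [-0.2, -0.4, -0.8]
grip_width: 0.0286
grasp_force: 39.7
```

Run:
```python
from h import *
shot("wrist","w4"); shot("scene","s4")
a=cv2.imread("pics/w4.png");b=cv2.imread("pics/s4.png")
cv2.imwrite("pics/m4.png",np.hstack([cv2.resize(a,(440,330)),cv2.resize(b[200:400,380:590],(346,330))]))
s=arm.read_state();print(s["eef_pos"],s["t"],s["grip_width"])
```

```text
[0.61297038 0.01007759 0.13697234] 17.95 0.028792726192570763
```

View pics/m4.png

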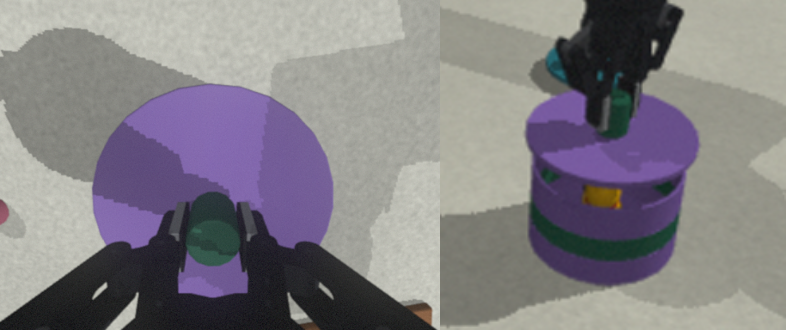

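The lid is held level, with its knob centred over the canister. I'll lower it in steps.

Request:
carry_out(
  rows=[
    {"grip": 1, "linear": [0, 0, -0.8], "roll": 0},
    {"grip": 1, "linear": [0, 0, -0.3], "roll": 0},
    {"grip": 1, "linear": [0, 0, 0], "roll": 0},
  ],
)

```text
t: 18.25
eef_pos: [0.6122, 0.0101, 0.1138]
ee_rot: [-0.355, -3.12, 0.0]
ft_force: [0.6, -0.7, -1.2]
grip_width: 0.0288
grasp_force: 39.7
```

Request:
carry_out(
  rows=[
    {"grip": 1, "linear": [0, 0, -0.25], "roll": 0},
    {"grip": 1, "linear": [0, 0, 0], "roll": 0},
    {"grip": 1, "linear": [0, 0, 0], "roll": 0},
  ],
)

```text
t: 18.55
eef_pos: [0.6128, 0.0099, 0.1096]
ee_rot: [0.355, 3.121, -0.0]
ft_force: [0.1, 0.0, -1.5]
grip_width: 0.0289
grasp_force: 39.7
```

Request:
carry_out(
  rows=[
    {"grip": 1, "linear": [0, 0, -0.08], "roll": 0},
    {"grip": 1, "linear": [0, 0, 0], "roll": 0},
  ],
)

```text
t: 18.75
eef_pos: [0.6127, 0.0099, 0.1077]
ee_rot: [0.355, 3.121, 0.0]
ft_force: [-0.4, -0.0, -1.2]
grip_width: 0.0291
grasp_force: 39.7
```

Request:
carry_out(
  rows=[
    {"grip": 1, "linear": [0, 0, -0.05], "roll": 0},
    {"grip": 1, "linear": [0, 0, 0], "roll": 0},
  ],
)

```text
t: 18.95
eef_pos: [0.6127, 0.0099, 0.1076]
ee_rot: [0.355, 3.121, -0.0]
ft_force: [-3.7, -0.2, 7.2]
grip_width: 0.0287
grasp_force: 40.6
```

Contact came at 0.1076, exactly the expected seated height. Release and retreat.

Request:
carry_out(
  rows=[
    {"grip": 0.2, "linear": [0, 0, 0], "roll": 0},
    {"grip": -0.5, "linear": [0, 0, 0], "roll": 0},
    {"grip": -0.7, "linear": [0, 0, 0], "roll": 0},
    {"grip": -0.7, "linear": [0, 0, 0.2], "roll": 0},
    {"grip": -0.7, "linear": [0, 0, 0.8], "roll": 0},
    {"grip": -0.7, "linear": [0, 0, 1], "roll": 0},
    {"grip": -0.7, "linear": [0, 0, 1], "roll": 0},
    {"grip": -0.7, "linear": [0, 0, 1], "roll": 0},
  ],
)

```text
t: 19.75
eef_pos: [0.6126, 0.0099, 0.1878]
ee_rot: [0.355, 3.121, 0.0]
ft_force: [-0.8, 0.6, 0.6]
grip_width: 0.073
grasp_force: 0.0
```

Request:
carry_out(
  rows=[
    {"grip": -0.7, "linear": [0, 0, 1], "roll": 0},
    {"grip": -0.7, "linear": [-1, 0, 0], "roll": 0},
    {"grip": -0.7, "linear": [-1, 0, 0], "roll": 0},
    {"grip": -0.7, "linear": [-1, 0, 0], "roll": 0},
    {"grip": -0.7, "linear": [0, 0, 0], "roll": 0},
    {"grip": -0.7, "linear": [0, 0, 0], "roll": 0},
  ],
)

```text
t: 20.35
eef_pos: [0.5531, 0.0099, 0.2072]
ee_rot: [0.355, 3.12, 0.0]
ft_force: [-0.2, -0.3, -0.6]
grip_width: 0.0727
grasp_force: 0.0
```

Run:
```python
from h import *
shot("scene","s5")
print(np.array(proj("scene",[.6128,.01,.136]))*1.5)
```

```text
[483.30597628 273.80927629]
```

View pics/s5.png

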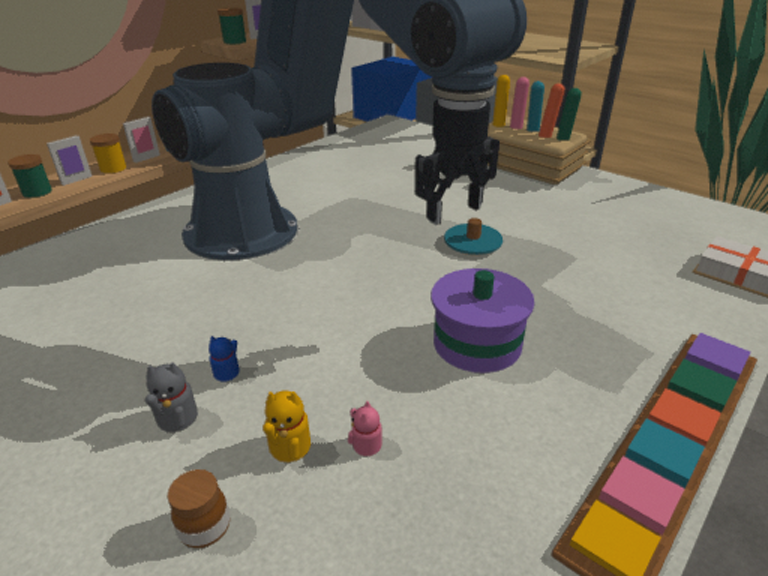

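The lid sits flat on the canister, with its knob top at (483,273) against a predicted (483,274). The pink cat at (366,430) and the others have not moved.

```bash
python3 -c "
from workcell import arm
print(arm.close_job())"
```

```text
the job is handed in; nothing more can be done
None
```

The small yellow cat is standing inside the striped canister with the purple lid flat and fully down on it; the pink cat was not touched, and I handed the job in at about 20 s of the allowed 64 s.

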